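Draw up the loose leg of a flat-pack riser with its cam lock

ROBOT

A 7-joint arm with a two-finger parallel gripper is mounted at the origin on a cart in front of the work surface, level with it; the furniture and walls round the work are solid. World frame = base frame: x ahead of the robot, y to its left, z up, the work surface at z = 0. Lengths are in mm, angles in rad, forces in N, time in s.
With the tool pointing down it reaches from about 425 to 975 mm from the base axis. Payload 16.7 kg.
Tool frame: the origin (TCP) lies at the very end of the fingers, on their centre line; the grasp point (between the pads) lies 19 mm behind it; z points along the fingers, y is the line along which they close (so a half turn about z gives the same grasp; the last joint's range is limited). The gripper opens to 85 mm and grips with 20 to 120 N. Pads are 22 mm wide; open, the fingers measure 114 mm over their backs; the gripper's body (76 mm by 85 mm) begins 54 mm behind the grasp point. The pads swing forward as they close: fully open they stand 13 mm farther back than shut.
Start: joints at [-1.417, 0.426, 0.074, 1.606, -0.034, 1.111, -0.067], TCP at [201.93, 644.05, 231.302] pointing down, gripper open.
Joint ranges: [-2.85, 2.85], [-0.5, 2.14], [-1.23, 1.37], [0.21, 2.46], [-1.02, 4.16], [0.16, 2.05], [-2.73, 2.73]. Speed limits (rad/s): [1.89, 1.89, 2.39, 2.39, 3.01, 3.01, 3.01].

INTERFACE

Orientations are given as a rotation vector (axis times angle).
In Python, from workcell import state, capture, job_done gives the robot as it stands. The module is installed in compiled form; this text tells all that it offers.
- The arm moves only by the tool step_arm, never from a script. Its argument "steps" is a list of rows, each an object with "xyz": the shift along the tool's x, y, z in m, a list of three; "yaw": the turn about the tool's z in rad. In form: [{"xyz": [dx, dy, dz], "yaw": yaw}, ...]. A call has 1 to 12 rows; each row shifts and turns the commanded pose from where the row before left it, along the tool's axes as they then stand; what a row does not reach is not made up. A row lasts 1/10 s, in which the tool goes at most 50 mm and 8.59 degrees, less where a joint would pass 70% of its speed; a pose out of reach is approached as far as the arm can. A call is refused whole if a number of a shift passes 0.05 or a number of a turn 0.15, either way. A call with a gripper value outside its range is refused whole. "fingers" is the gripper command: -1 is fully open, 1 is shut, values between are in proportion, set as the call begins (left out, the last holds). The fingers move at their own pace and stop on an object; "grip_force" is the grip in N (left out, the last holds). Time passes only in rows, so rows that do not move let the fingers close. It gives the time, the measured TCP pose, the force, the opening and the grip force at its end, in the units of the state.
- state(): the state, without advancing time (a new reading comes with each control period).
- capture(name): name is "scene" or "top"; returns a dict with "image" (384x512x3 uint8, red, green, blue), "camera_matrix" (3x3 intrinsics, pixels), "pose" (4x4, takes a point from camera to world coordinates). Camera axes: x right, y up, looking along -z (the intrinsics and any distortion apply to the point x, -y, -z); pixel columns grow to the right and rows downward; lengths in mm; the calibration is good to about 2 mm. A picture is of the moment at which its call begins. There is no depth.
- job_done(): hands the job in; it is judged then, once.
The state is a dict: "t": time; "q": joint angles; "joint_vel": joint speeds; "joint_torque": joint torques, N m; "tcp_pos": TCP position; "eef_rot": TCP orientation; "contact_force": force on the tool from outside, world axes, zero at the start; "moment": the same for the moment, N m; "finger_gap": opening from 0.0 (shut) to 1.0 (fully open); "gripper_force": force on a finger pad.
Only numpy, scipy, OpenCV 4.12 (cv2) and the standard library are available. Lean on these libraries where they do the work, as an engineer would, in place of code of your own. Each camera call takes 0.05 s, during which the arm holds its last target. There are 200 camera calls.

TASK

Finish the flat-pack riser that lies upside down on the worktop: take the screwdriver from its wooden block, seat its blade in the cam of the loose leg without leaning hard on it, and turn the cam clockwise until it has pulled the leg up flush and goes firm; stop as soon as it is firm, since forcing it further tears the bolt out. Then stand the screwdriver upright back in its block, and do not disturb the other things on the worktop.

Things in the scene. Friction and masses are not known exactly. Their poses are not given: they have to be found in the camera images.
- riser: Flat-pack worktop riser, upside down: oak-look board 120 (x) x 220 (y) x 18 mm flat on the worktop, does not shift. Origin: centre of the board's underside; x across, y along the board, z up. The -y end leg is already fixed (its cam turned home). The loose leg stands at the +y end: upright panel 120 x 16 mm, 92 mm tall. Its cam lies in the board's top, 76 mm from the origin towards +y.
- cam_slot (a point): The cam of the loose leg: zinc disc 33 mm across, top flush with the board (18 mm above the worktop), turning about the vertical. Point: centre of the slot's FLOOR, 13 mm above the worktop (slot 20.5 mm long, 3.8 mm wide, 5 mm deep, closed ends, dark bottom). x runs along the slot, z up; y points to the black arrow on the rim, which points at the loose leg when the cam is open.
- cam (a joint): Cam angle, rad: about 0 open (slot parallel to the leg), grows CLOCKWISE seen from above, stop at 1.95. Free it takes about 0.14 N m, then hooks the bolt head and draws the leg in, 6 mm per rad, at 0.2 to 0.28 N m. The leg comes flush somewhere between 0.45 and 1.15 rad (by the unseen depth of the bolt), then the moment climbs steeply. Let go, it springs back under 0.1 rad and holds.
- leg (a joint): Gap between the loose leg and the board's end, m: 0 is flush. Slides on two dowels with about 5 N of friction.
- bolt: The steel bolt screwed into the loose leg, 6 mm thick, its ball head inside the cam; seen only in the gap. Origin: at the leg's inner face, at worktop height. Once the leg is flush, each 0.1 rad of cam adds 10 to 25 N of pull in the bolt and 0.1 to 0.25 N m to the moment: tight and firm is 20 to 36 N of pull, 0.36 to 0.43 N m on the driver; above 45 N of pull (0.5 N m or more) it tears out.
- driver: Stubby slotted screwdriver, upright in the wooden block, blade down: 150 mm long, 90 g. Origin: blade tip; z up the shaft to the handle, x along the blade's width. Blade 16 mm wide, 2 mm thick at the tip, 3.2 mm thick 12 mm up; shaft 8 mm; collar 30 mm across, 74 to 79 mm above the tip; red handle 79 to 142 mm above the tip, 26 mm across its four flats (faces square to x and y); black end cap.
- driver_grip (a point): Point on the driver's axis in the middle of the handle, 110 mm above the blade tip.
- driver_tip (a point): Middle of the blade's tip edge.
- driver_block: Pale wooden block 56 (x) x 104 (y) x 78 mm, does not move. Origin: centre of its underside. In its middle a through hole 21 mm wide takes the driver, whose collar rests on the block's top, the tip then 74 mm below it. Two short bits stick up 13 mm from its top, 37 mm either side (along y) of the hole.
- block_hole (a point): Centre of the mouth of the block's hole, 78 mm above the worktop; the hole runs straight down.
- cleaner: Bystander: slim teal bottle with a yellow cap, 58 mm across, 208 mm tall. Origin: centre of its underside. Leave alone.
- mug: Bystander: white mug, 79 mm across, 89 mm tall. Origin: centre of its underside. Leave alone.
- vial: Bystander: brown dropper bottle, 33 mm across, 102 mm tall. Origin: centre of its underside. Leave alone.
- descaler: Bystander: small clear jar with a gold cap, 42 mm across, 96 mm tall. Origin: centre of its underside. Leave alone.
Things that resemble listed ones, but are neither listed nor needed, are in the scene too. Leave any green or purple look-alike of the driver alone.

How it is judged:
By the outcome, as a careful person would: the job done as asked, in the order asked, and still so for the second after the job is handed in, with the robot touching nothing.
It also fails if it takes over 67 s, if anything falls off the work surface, if the arm or the gripper's body presses on something with over 40 N, if the wrist force passes 120 N, or if a joint passes its speed limit or range.

## Working session

There is one attempt and no reset: what is moved stays moved. The work goes in short steps, Python scripts to look and compute and a tool call to move; the robot and the scene stay as the last step left them, time stands still between calls to the robot, and variables do not carry over. Pictures are saved under pics/ and viewed, at most 10 in all, crops included, and the job is handed in when it is done.

Besides the shell and the picture viewer there is one more tool, called by a JSON object that holds its "fn" and its "kwargs". step_arm: Moves the arm, as the interface text tells. Its arguments: {"type":"object","properties":{"steps":{"type":"array","items":{"type":"object","properties":{"xyz":{"type":"array","items":{"type":"number"}},"yaw":{"type":"number"}}}},"fingers":{"type":"number"},"grip_force":{"type":"number"}},"required":["steps"]}

```bash
mkdir -p pics
cat > h.py <<'E'
import numpy as np, cv2, json
from workcell import state, capture
def snap(n,f):
    c=capture(n); np.savez('pics/'+f+'.npz',**c); cv2.imwrite('pics/'+f+'.png',c['image'][:,:,::-1]); return c
def px2w(c,u,v,z):
    K=c['camera_matrix'];P=c['pose']
    d=np.linalg.inv(K)@[u,v,1]; d=P[:3,:3]@[d[0],-d[1],-d[2]]; o=P[:3,3]
    return o+d*(z-o[2])/d[2]
def w2px(c,p):
    K=c['camera_matrix'];P=c['pose']
    q=P[:3,:3].T@(np.array(p,float)-P[:3,3]); q=K@[q[0],-q[1],-q[2]]; return q[:2]/q[2]
E
python3 - <<'E'
from h import *
a=snap('scene','s0');b=snap('top','t0')
for c in(a,b):print([k for k in c],c['camera_matrix'].round(1).tolist(),c['pose'].round(3).tolist())
im=np.hstack([a['image'],b['image']])[:,:,::-1]
cv2.imwrite('pics/both.png',cv2.resize(im,(800,300)))
s=state();print(s['tcp_pos'],s['eef_rot'],s['contact_force'],s['moment'])
for n,c in(('s0b',a),('t0b',b)):cv2.imwrite('pics/'+n+'.png',cv2.resize(c['image'][:,:,::-1],(800,600),interpolation=cv2.INTER_CUBIC))
E
```

```text
['image', 'camera_matrix', 'pose'] [[358.3, 0.0, 250.0], [0.0, 358.3, 192.9], [0.0, 0.0, 1.0]] [[0.463, 0.439, -0.77, -169.695], [-0.886, 0.216, -0.41, -395.299], [-0.014, 0.872, 0.489, 564.957], [0.0, 0.0, 0.0, 1.0]]
['image', 'camera_matrix', 'pose'] [[444.1, 0.0, 251.8], [0.0, 444.1, 185.8], [0.0, 0.0, 1.0]] [[-0.025, 0.981, -0.191, 318.98], [-1.0, -0.026, -0.005, -5.675], [-0.01, 0.191, 0.982, 1384.727], [0.0, 0.0, 0.0, 1.0]]
[201.83486633 643.73036415 230.68595425] [-4.75373114e-01 -3.10532278e+00  1.78926077e-03] [-0.53629134  0.56256554 -0.18198328] [ 0.05490691 -0.04569696 -0.01998942]
```

View pics/s0b.png

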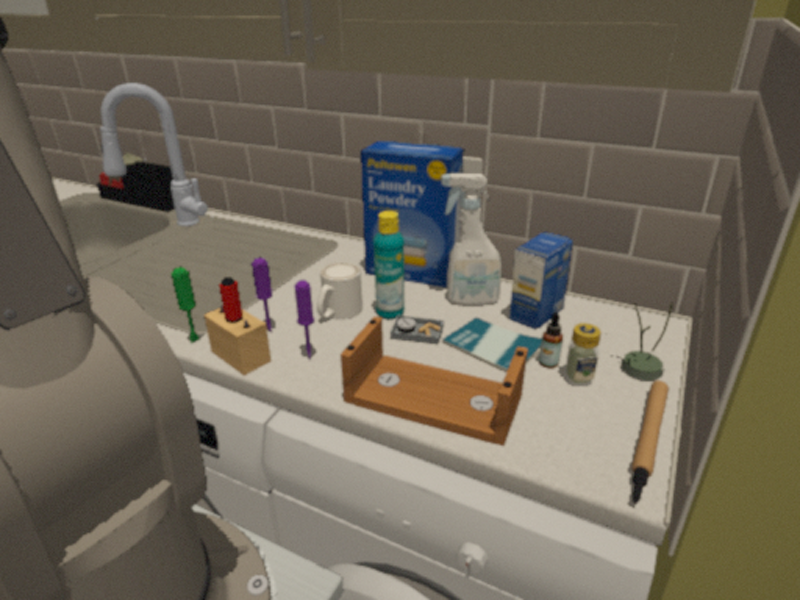

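View pics/t0b.png

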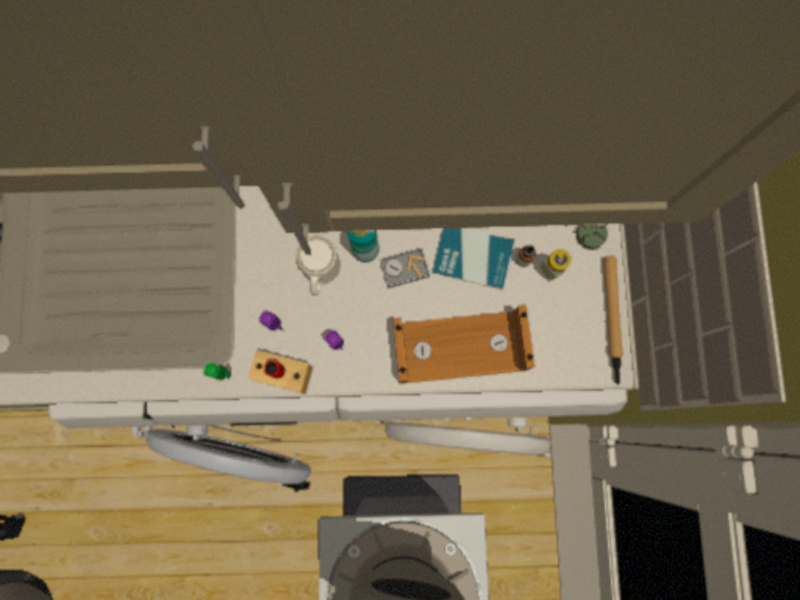

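Run:
```python
from h import *
a=np.load('pics/s0.npz');b=np.load('pics/t0.npz')
def crop(c,x,y,w,h,k):return cv2.resize(c['image'][y:y+h,x:x+w,::-1],(w*k,h*k),interpolation=cv2.INTER_CUBIC)
# top: block (150..206, 215..257); riser (245..345,190..250)
A=crop(b,245,190,100,60,8)            #800x480
cv2.imwrite('pics/c_riser.png',A)
B=crop(b,150,213,55,45,7) #385x315
C=crop(a,120,165,55,75,7) #385x525
D=np.zeros((525,780,3),np.uint8);D[:315,:385]=B;D[:,395:780]=C
cv2.imwrite('pics/c_block.png',D)
cv2.imwrite('pics/c_riser_s.png',crop(a,210,200,130,85,6))
```

```text
(no output)
```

View pics/c_riser.png

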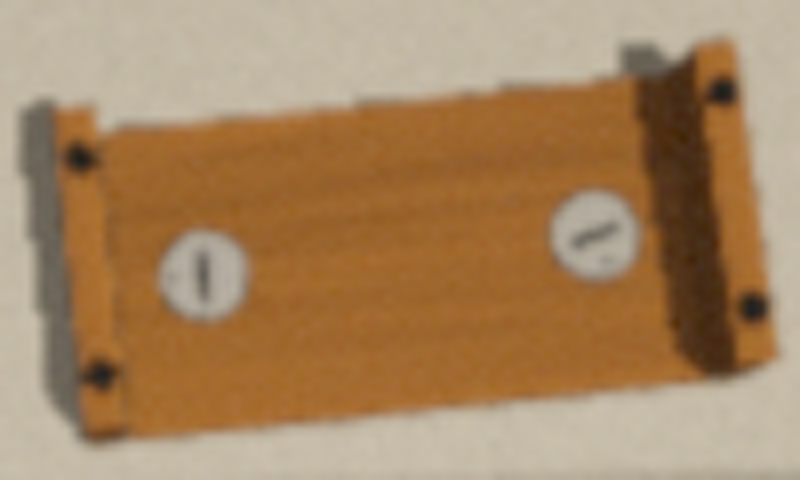

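View pics/c_block.png

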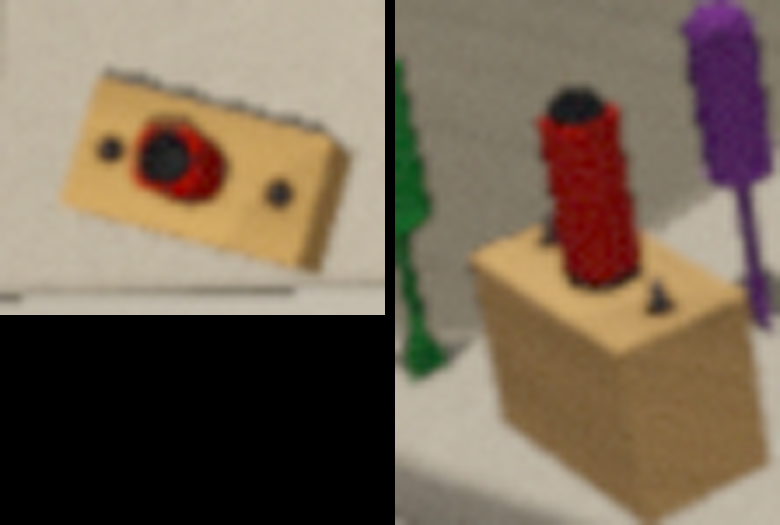

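View pics/c_riser_s.png

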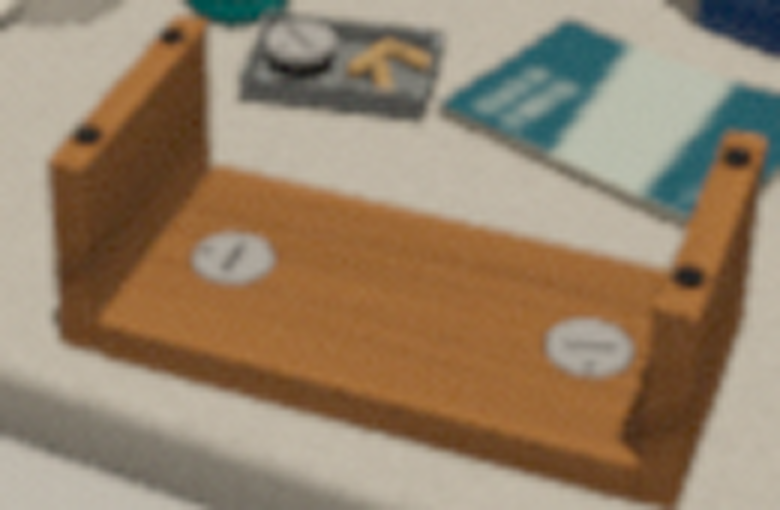

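The driver candidates (enlarged top view) are red in the wooden block (270,368), green (215,370), purple (270,320) and purple (335,340). I choose the red one; the crop shows it standing upright in the block. The loose cam is the image-left one: its slot is parallel to the leg, at about (204,275) in the 8x crop.

```bash
cat >> h.py <<'E'
def cr(u,v,x,y,k): return ((u+.5)/k-.5+x,(v+.5)/k-.5+y)
E
python3 - <<'E'
from h import *
np.set_printoptions(suppress=True,precision=1)
a=np.load('pics/s0.npz');b=np.load('pics/t0.npz')
T=lambda u,v,z:px2w(b,*cr(u,v,245,190,8),z)[:2]
R=lambda u,v,z:px2w(a,*cr(u,v,210,200,6),z)[:2]
print('T cam',T(204,275,18),'fixed',T(594,236,18),'slot',T(204,252,18),T(204,300,18))
print('S cam',R(234,257,18),'fixed',R(589,347,18),'slot',R(243,245,18),R(225,271,18),'fslot',R(565,345,18),R(615,347,18),'arrow',R(205,249,18))
print('T loose dots',T(80,157,92),T(101,374,92),'fixed dots',T(721,91,92),T(752,307,92))
print('S loose dots',R(172,36,92),R(88,134,92),'fixed',R(737,157,92),R(688,277,92))
print('T board corners R', T(640,78,18),'BL',T(128,437,18))
B=lambda u,v,z:px2w(b,*cr(u,v,150,213,7),z)[:2]
C=lambda u,v,z:px2w(a,*cr(u-395,v,120,165,7),z)[:2]
print('T bits',B(111,150,91),B(278,193,91),'corners',B(103,77,78),B(65,200,78),B(300,268,78),B(333,138,78),'cap',B(165,158,154))
print('S corners',C(472,258,78),C(615,352,78),C(748,292,78),C(540,226,78),'bit',C(658,285,91),'cap',C(578,103,154),'collarbottom c',C(601,270,81))
E
```

```text
T cam [463.5 -52.1] fixed [ 474.7 -202.9] slot [472.4 -52.4] [453.9 -51.8]
S cam [464.6 -51.4] fixed [ 475.6 -203. ] slot [473.6 -51. ] [454.5 -52.5] fslot [ 472.6 -194.2] [ 480.2 -212.1] arrow [464. -38.]
T loose dots [500.2  -5.5] [420.7 -11.1] fixed dots [ 518.5 -241.7] [ 438.9 -248.1]
S loose dots [502.7  -3. ] [423.3  -9.6] fixed [ 520.9 -241.6] [ 440.4 -247.3]
T board corners R [ 535.9 -224. ] BL [402.2 -21.1]
T bits [434.2 255.8] [414.7 186.2] corners [466.2 262.2] [414.9 277.5] [384.3 178.9] [438.  165.1] cap [424.9 221.7]
S corners [413.  278.9] [385.8 184.1] [440.3 167.3] [443.6 272.6] bit [413.2 185.2] cap [422.5 218.8] collarbottom c [424.5 224.1]
```

Run:
```python
from h import *
a=np.load('pics/s0.npz');b=np.load('pics/t0.npz')
im=a['image'].astype(int)
for v in(186,190,194,198,202): print(v,[tuple(map(int,im[v,u])) for u in range(138,156)])
im=b['image'].astype(int)
for v in range(228,244): print(v,[int(x) for x in (im[v,166:186,0]-im[v,166:186,1])])
print(w2px(a,[424,221,120]),w2px(b,[424,221,154]),w2px(b,[424,221,80]))
```

```text
186 [(122, 115, 99), (121, 113, 97), (113, 87, 73), (105, 28, 25), (114, 15, 9), (115, 17, 4), (117, 19, 14), (120, 21, 14), (119, 18, 14), (118, 10, 12), (117, 19, 16), (114, 19, 12), (110, 17, 16), (106, 20, 13), (104, 68, 56), (118, 105, 89), (129, 122, 103), (129, 123, 104)]
190 [(129, 121, 104), (129, 120, 102), (128, 118, 101), (120, 89, 76), (113, 35, 32), (113, 9, 6), (117, 20, 23), (117, 7, 11), (115, 6, 4), (119, 20, 16), (119, 14, 14), (114, 17, 14), (110, 18, 19), (110, 18, 17), (108, 36, 28), (117, 89, 73), (128, 118, 101), (128, 122, 104)]
194 [(127, 117, 101), (124, 115, 99), (125, 117, 100), (125, 114, 99), (118, 88, 74), (109, 27, 17), (112, 18, 8), (115, 8, 19), (114, 4, 6), (115, 10, 8), (115, 9, 0), (112, 12, 7), (111, 15, 14), (107, 6, 6), (110, 17, 20), (106, 37, 30), (117, 93, 79), (128, 118, 100)]
198 [(176, 143, 96), (183, 148, 98), (163, 130, 85), (102, 83, 61), (74, 42, 40), (97, 22, 23), (112, 23, 18), (116, 20, 17), (116, 18, 12), (115, 18, 14), (115, 4, 0), (116, 15, 2), (110, 7, 9), (113, 24, 21), (109, 15, 7), (110, 26, 24), (132, 76, 52), (166, 129, 9
[... 1036 characters left out ...]
39, 40, 41]
237 [39, 42, 65, 75, 49, 5, 1, 3, -1, 7, 57, 120, 104, 101, 84, 62, 35, 38, 39, 41]
238 [38, 40, 59, 89, 85, 44, 33, 19, 27, 63, 115, 139, 121, 93, 97, 59, 38, 38, 40, 40]
239 [38, 39, 46, 72, 94, 93, 93, 84, 100, 133, 138, 125, 106, 91, 93, 52, 40, 40, 39, 40]
240 [39, 39, 41, 48, 54, 60, 69, 73, 95, 139, 123, 102, 96, 95, 70, 50, 43, 40, 40, 40]
241 [41, 40, 40, 41, 41, 43, 43, 47, 58, 60, 59, 59, 58, 52, 47, 42, 41, 40, 39, 39]
242 [41, 41, 40, 40, 40, 40, 40, 43, 42, 39, 39, 39, 41, 42, 39, 40, 40, 39, 39, 38]
243 [39, 40, 39, 40, 39, 40, 40, 40, 40, 41, 41, 40, 39, 40, 38, 40, 40, 39, 38, 38]
[147.51840906 190.57932864] [173.38245833 235.46243848] [178.00602032 237.50403493]
```

{"fn": "step_arm", "kwargs": {"steps": [{"xyz": [-0.031, -0.031, 0], "yaw": 0}, {"xyz": [-0.031, -0.031, 0], "yaw": 0}, {"xyz": [-0.031, -0.031, 0], "yaw": 0}, {"xyz": [-0.031, -0.031, 0], "yaw": 0}, {"xyz": [-0.031, -0.031, 0], "yaw": 0}, {"xyz": [-0.031, -0.031, 0], "yaw": 0}, {"xyz": [-0.031, -0.031, 0], "yaw": 0}, {"xyz": [-0.031, -0.031, 0], "yaw": 0}, {"xyz": [-0.031, -0.031, 0], "yaw": 0}, {"xyz": [-0.031, -0.031, 0], "yaw": 0}, {"xyz": [-0.028, -0.027, 0], "yaw": 0}, {"xyz": [0, 0, 0], "yaw": 0}], "fingers": -1}}

```text
t: 1.3
tcp_pos: [425.5, 216.7, 231.4]
eef_rot: [0.485, 3.103, -0.001]
contact_force: [0.1, 0.2, 0.1]
finger_gap: 1.001
gripper_force: 0.0
```

{"fn": "step_arm", "kwargs": {"steps": [{"xyz": [0, 0, 0], "yaw": 0.14}, {"xyz": [0, 0, 0], "yaw": 0.14}, {"xyz": [0, 0, 0], "yaw": 0.14}, {"xyz": [0, 0, 0], "yaw": 0.14}, {"xyz": [0, 0, 0], "yaw": 0.14}, {"xyz": [0, 0, 0], "yaw": 0.14}, {"xyz": [0, 0, 0], "yaw": 0.14}, {"xyz": [0, 0, 0], "yaw": 0.14}, {"xyz": [0, 0, 0], "yaw": 0.14}, {"xyz": [0, 0, 0], "yaw": 0.14}, {"xyz": [0, 0, 0], "yaw": 0.14}, {"xyz": [0, 0, 0], "yaw": 0}]}}

```text
t: 2.5
tcp_pos: [423.3, 221.7, 231.1]
eef_rot: [-2.505, -1.896, 0.001]
contact_force: [1.2, -0.2, -0.4]
finger_gap: 0.999
gripper_force: 0.0
```

```bash
cat >> h.py <<'E'
from scipy.spatial.transform import Rotation as Ro
def rep(target=None):
    s=state();R=Ro.from_rotvec(s['eef_rot']).as_matrix();p=np.array(s['tcp_pos'])
    print('t',round(s['t'],2),'p',p.round(1),'phi',round(float(np.arctan2(R[1,1],R[0,1])),3),'tilt',R[:2,2].round(4),'q7',round(float(s['q'][6]),2),'F',np.round(s['contact_force'],1),'M',np.round(s['moment'],3),'gap',round(s['finger_gap']*85,1),'gf',round(s['gripper_force'],1))
    if target is not None: print('tool delta mm',(R.T@(np.array(target)-p)).round(1))
E
python3 -c "
from h import *
rep([424,221,100])"
```

```text
t 2.5 p [423.3 221.7 231.1] phi -0.275 tilt [-0.0003 -0.0002] q7 -0.84 F [ 1.2 -0.2 -0.4] M [ 0.008 -0.02  -0.009] gap 84.9 gf 0.0
tool delta mm [ -0.4   0.9 131.1]
```

{"fn": "step_arm", "kwargs": {"steps": [{"xyz": [0, 0.001, 0.03], "yaw": 0}, {"xyz": [0, 0, 0.03], "yaw": 0}, {"xyz": [0, 0, 0.03], "yaw": 0}, {"xyz": [0, 0, 0.02], "yaw": 0}, {"xyz": [0, 0, 0.02], "yaw": 0}, {"xyz": [0, 0, 0], "yaw": 0}]}}

```text
t: 3.1
tcp_pos: [423.3, 220.4, 99.3]
eef_rot: [2.499, 1.904, -0.006]
contact_force: [-0.3, 0.2, 0.8]
finger_gap: 1.003
gripper_force: 0.0
```

{"fn": "step_arm", "kwargs": {"steps": [{"xyz": [0, 0, 0], "yaw": 0}, {"xyz": [0, 0, 0], "yaw": 0}, {"xyz": [0, 0, 0], "yaw": 0}, {"xyz": [0, 0, 0], "yaw": 0}, {"xyz": [0, 0, 0], "yaw": 0}, {"xyz": [0, 0, 0], "yaw": 0}, {"xyz": [0, 0, 0], "yaw": 0}, {"xyz": [0, 0, 0], "yaw": 0}, {"xyz": [0, 0, 0], "yaw": 0}, {"xyz": [0, 0, 0], "yaw": 0}], "fingers": 1, "grip_force": 20}}

```text
t: 4.1
tcp_pos: [425.0, 221.4, 102.0]
eef_rot: [-2.503, -1.899, -0.002]
contact_force: [-1.2, 0.3, 8.7]
finger_gap: 0.323
gripper_force: 20.8
```

```bash
python3 -c "
from h import *
rep([424,221,100])
snap('scene','s1');snap('top','t1')"
```

```text
t 4.1 p [425.  221.4 102. ] phi -0.273 tilt [0.0009 0.001 ] q7 -0.71 F [-1.2  0.3  8.7] M [-0.063  0.308  0.031] gap 27.5 gf 20.8
tool delta mm [-0.7 -0.9  2. ]
```

{"fn": "step_arm", "kwargs": {"steps": [{"xyz": [0, 0, 0], "yaw": 0}, {"xyz": [0, 0, 0], "yaw": 0}, {"xyz": [0, 0, -0.01], "yaw": 0}, {"xyz": [0, 0, -0.02], "yaw": 0}, {"xyz": [0, 0, -0.025], "yaw": 0}, {"xyz": [0, 0, -0.025], "yaw": 0}, {"xyz": [0, 0, -0.025], "yaw": 0}, {"xyz": [0, 0, -0.025], "yaw": 0}, {"xyz": [0, 0, 0], "yaw": 0}], "fingers": 1, "grip_force": 90}}

```text
t: 5.1
tcp_pos: [425.8, 221.7, 234.7]
eef_rot: [-2.503, -1.898, -0.008]
contact_force: [1.2, 0.1, -1.8]
finger_gap: 0.306
gripper_force: 88.3
```

Run:
```python
from h import *
rep()
a=snap('scene','s2');b=snap('top','t2')
u,v=w2px(a,[424,221,170]);print(u,v,w2px(a,[424,221,134]))
x,y=int(u)-25,int(v)-35
w=cv2.resize(a['image'][y:y+75,x:x+55,::-1],None,fx=8,fy=8,interpolation=cv2.INTER_CUBIC);print(x,y)
cv2.imwrite('pics/c2.png',w)
```

```text
t 5.1 p [425.8 221.7 234.7] phi -0.273 tilt [0.0035 0.0035] q7 -0.83 F [ 1.2  0.1 -1.8] M [-0.033 -0.015  0.006] gap 26.0 gf 88.3
144.46723776001363 173.21305917328309 [146.68043209 185.80983767]
119 138
```

View pics/c2.png

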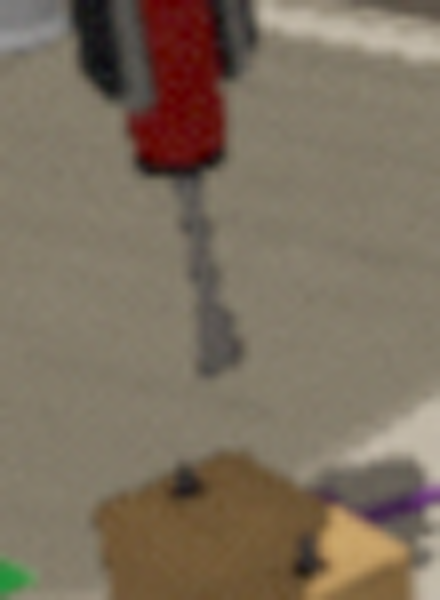

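Run:
```python
from h import *
o=[np.load(f'pics/{n}.npz')['image'][135:245,95:225,::-1] for n in('s0','s2')]
cv2.imwrite('pics/c3.png',cv2.resize(np.hstack(o),None,fx=3,fy=3,interpolation=cv2.INTER_CUBIC))
```

```text
(no output)
```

View pics/c3.png

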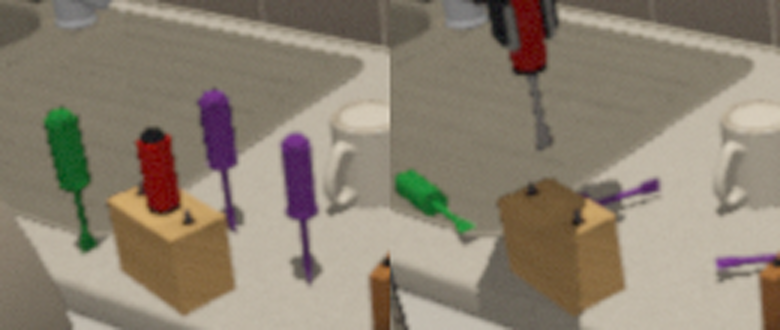

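Run:
```python
from h import *
o=[np.load(f'pics/{n}.npz')['image'][140:260,120:355,::-1] for n in('t1','t2')]
w=cv2.resize(o[1],None,fx=3.4,fy=3.4,interpolation=cv2.INTER_CUBIC)
a=np.load('pics/s2.npz')['image'][150:290,160:345,::-1]
a=cv2.resize(a,(251,190),interpolation=cv2.INTER_CUBIC);b=cv2.resize(np.load('pics/s1.npz')['image'][135:245,95:245,::-1],(259,190),interpolation=cv2.INTER_CUBIC)
z=np.zeros((600,800,3),np.uint8);z[:w.shape[0]]=w[:,:800];z[410:,:251]=a;z[410:,255:514]=b;t=cv2.resize(o[0],(280,143));z[410:553,518:798]=t
cv2.imwrite('pics/c4.png',z)
```

```text
Traceback (most recent call last):
ValueError: could not broadcast input array from shape (408,799,3) into shape (408,800,3)
```

Run:
```python
from h import *
o=[np.load(f'pics/{n}.npz')['image'][140:260,120:355,::-1] for n in('t1','t2')]
w=cv2.resize(o[1],(800,408),interpolation=cv2.INTER_CUBIC)
a=np.load('pics/s2.npz')['image'][150:290,160:345,::-1]
a=cv2.resize(a,(251,190),interpolation=cv2.INTER_CUBIC);b=cv2.resize(np.load('pics/s1.npz')['image'][135:245,95:245,::-1],(259,190),interpolation=cv2.INTER_CUBIC)
z=np.zeros((600,800,3),np.uint8);z[:408]=w;z[410:,:251]=a;z[410:,255:514]=b;t=cv2.resize(o[0],(280,143));z[410:553,518:798]=t
cv2.imwrite('pics/c4.png',z)
```

```text
(no output)
```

View pics/c4.png

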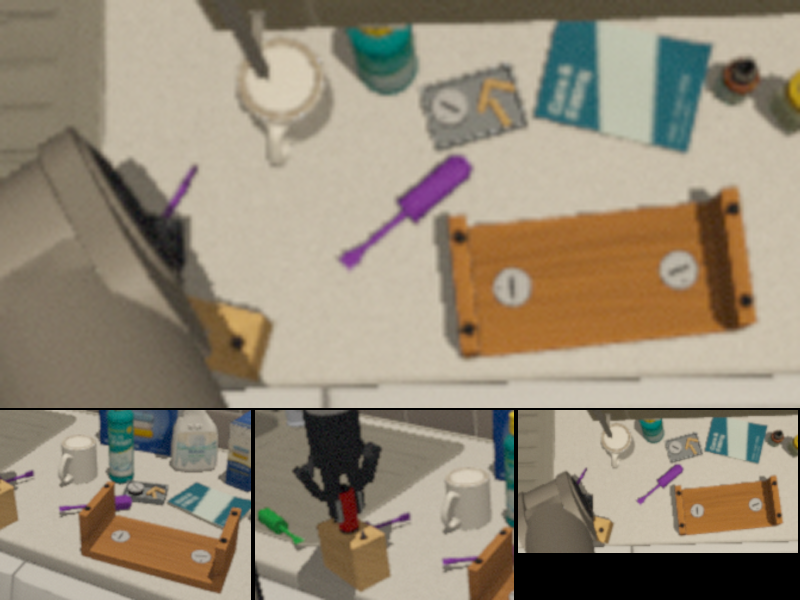

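Run:
```python
from h import *
a=np.load('pics/s2.npz')
f=lambda p:(((w2px(a,p)-[119,138])+.5)*8-.5).round(0)
for ph in(-.273,1.298):
    d=8*np.array([np.cos(ph),np.sin(ph),0])
    for z in(138.,): print(ph,f([425.5,221.5,z]-d),f([425.5,221.5,z]+d))
print('collar',f([425.5,221.5,212]))
```

```text
-0.273 [203. 381.] [247. 364.]
1.298 [239. 380.] [211. 365.]
collar [188. 160.]
```

{"fn": "step_arm", "kwargs": {"steps": [{"xyz": [-0.02, 0.009, 0], "yaw": 0}, {"xyz": [-0.032, 0.014, 0], "yaw": 0}, {"xyz": [-0.032, 0.014, 0], "yaw": -0.05}, {"xyz": [-0.032, 0.012, 0], "yaw": -0.05}, {"xyz": [-0.032, 0.01, 0], "yaw": -0.05}, {"xyz": [-0.032, 0.009, 0], "yaw": -0.05}, {"xyz": [-0.032, 0.007, 0], "yaw": -0.05}, {"xyz": [-0.032, 0.007, 0], "yaw": -0.05}, {"xyz": [-0.02, 0.003, 0], "yaw": -0.033}, {"xyz": [0, 0, 0], "yaw": 0}, {"xyz": [0, 0, 0], "yaw": 0}]}}

```text
t: 6.3
tcp_pos: [465.4, -54.3, 230.6]
eef_rot: [-2.155, -2.285, 0.002]
contact_force: [-0.3, 0.2, -1.0]
finger_gap: 0.302
gripper_force: 88.4
```

```bash
python3 -c "
from h import *
rep([464,-51.8,130])"
```

```text
t 6.3 p [465.4 -54.3 230.6] phi 0.059 tilt [-0.0014 -0.0005] q7 0.12 F [-0.3  0.2 -1. ] M [ 0.013 -0.04   0.019] gap 25.7 gf 88.4
tool delta mm [  2.6  -1.1 100.6]
```

{"fn": "step_arm", "kwargs": {"steps": [{"xyz": [0.002, -0.001, 0.03], "yaw": 0}, {"xyz": [0, 0, 0.03], "yaw": 0}, {"xyz": [0, 0, 0.03], "yaw": 0}, {"xyz": [0, 0, 0.015], "yaw": 0}, {"xyz": [0, 0, 0], "yaw": 0}, {"xyz": [0, 0, 0], "yaw": 0}]}}

```text
t: 6.9
tcp_pos: [464.7, -51.8, 126.5]
eef_rot: [-2.153, -2.287, 0.001]
contact_force: [0.6, 0.9, -1.3]
finger_gap: 0.303
gripper_force: 88.6
```

Run:
```python
from h import *
rep([464,-51.8,111])
a=snap('scene','s3');b=snap('top','t3')
w=lambda c,x,y,wd,h,k:cv2.resize(c['image'][y:y+h,x:x+wd,::-1],None,fx=k,fy=k,interpolation=cv2.INTER_CUBIC)
z=np.hstack([w(a,220,205,50,60,10),w(b,253,198,28,60,10)])
cv2.imwrite('pics/c5.png',z);print(z.shape)
f=lambda p:(((w2px(a,p)-[220,205])+.5)*10-.5).round(0)
print('cam pred',f([464,-51.8,18]),'tip pred',f([464,-51.8,24]))
```

```text
t 6.9 p [464.7 -51.8 126.5] phi 0.06 tilt [-0.0008 -0.0003] q7 0.28 F [ 0.6  0.9 -1.3] M [-0.028 -0.052  0.001] gap 25.7 gf 88.6
tool delta mm [ 0.  -0.7 15.5]
(600, 780, 3)
cam pred [290. 380.] tip pred [290. 361.]
```

View pics/c5.png

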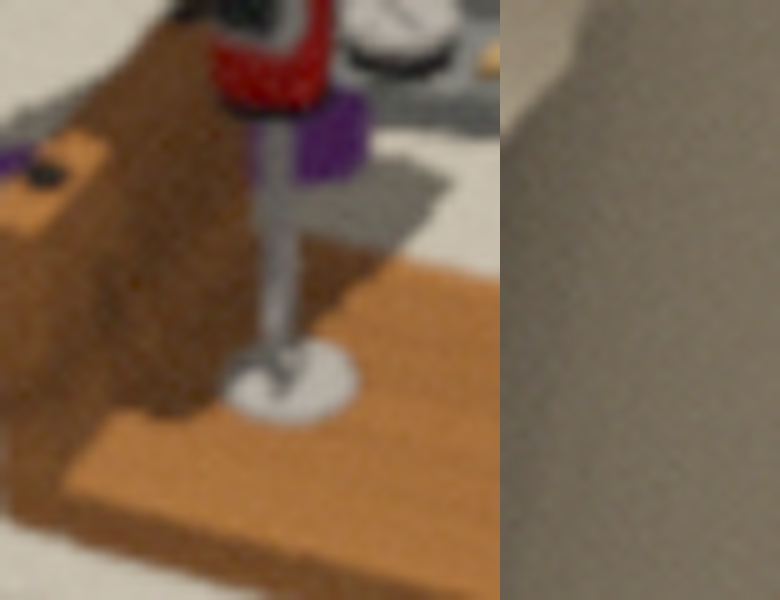

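The crop shows the blade above the cam, with the shaft about 10 crop-px (~2 mm) left of the cam centre (290,380). I'll refine this numerically.

Run:
```python
from h import *
a=np.load('pics/s3.npz');s0=np.load('pics/s0.npz')['image'].astype(int);im=a['image'].astype(int)
S=lambda i:(i[:,:,0]-i[:,:,2])
# cam centroid in s0
r=S(s0)[225:260,235:265]; m=(r<25).astype(np.uint8)
n,l,st,ce=cv2.connectedComponentsWithStats(m); print([(st[k,4],ce[k]+[235,225]) for k in range(1,n) if st[k,4]>10], w2px(a,[464,-51.8,18]))
for v in range(226,246): print(v,S(im)[v,238:260].tolist())
for z in (28.5,40,50,60,70): print(z,w2px(a,[464.5,-51.8,z]).round(2))
```

```text
[(np.int32(68), array([248.44117647, 242.73529412]))] [248.59863506 242.58550131]
226 [52, 56, 51, 57, 62, 67, 53, 27, 14, 9, 7, 17, 17, 17, 17, 14, 16, 13, 18, 17, 17, 18]
227 [48, 53, 56, 58, 64, 55, 51, 31, 21, 11, 11, 14, 20, 20, 19, 17, 17, 18, 16, 16, 16, 17]
228 [51, 57, 56, 55, 62, 58, 58, 39, 22, 8, 9, 21, 34, 30, 29, 25, 20, 18, 17, 18, 16, 19]
229 [52, 59, 57, 60, 56, 58, 53, 44, 21, 12, 10, 20, 47, 50, 50, 41, 36, 30, 31, 27, 23, 23]
230 [53, 55, 59, 60, 61, 55, 57, 46, 21, 10, 13, 22, 47, 53, 62, 55, 51, 51, 48, 45, 46, 56]
231 [60, 53, 59, 59, 55, 55, 51, 42, 22, 10, 13, 21, 44, 53, 54, 53, 53, 57, 56, 60, 81, 95]
232 [58, 55, 57, 57, 53, 53, 50, 43, 20, 8, 12, 24, 43, 56, 50, 55, 54, 58, 58, 84, 98, 107]
233 [56, 57, 59, 52, 49, 57, 56, 43, 22, 10, 12, 24, 50, 54, 50, 52, 65, 80, 89, 99, 103, 103]
234 [57, 59, 56, 48, 54, 50, 47, 40, 19, 12, 12, 22, 50, 59, 60, 56, 78, 93, 103, 103, 102, 103]
235 [58, 54, 53, 55, 54, 47, 48, 41, 17, 12, 13, 21, 47, 49, 56, 62, 85, 102, 106, 105, 103, 102]
236 [57, 52, 53, 56, 50, 54, 53, 43, 20, 14, 11, 25, 48, 54, 78, 86, 94, 101, 105
[... 282 characters left out ...]
4, 103, 102, 106, 102, 104]
240 [54, 54, 59, 55, 46, 32, 21, 16, 12, 10, 14, 14, 15, 18, 21, 28, 45, 82, 99, 101, 104, 101]
241 [55, 55, 51, 55, 36, 17, 12, 11, 10, 10, 13, 14, 16, 17, 18, 17, 27, 59, 99, 102, 101, 100]
242 [54, 54, 53, 45, 27, 14, 13, 14, 14, 12, 10, 12, 14, 17, 18, 19, 21, 39, 86, 102, 105, 101]
243 [49, 51, 53, 41, 23, 15, 16, 17, 18, 13, 12, 14, 17, 16, 17, 18, 19, 37, 88, 101, 99, 102]
244 [51, 63, 56, 48, 27, 18, 16, 16, 16, 13, 14, 15, 16, 17, 19, 18, 28, 55, 98, 102, 103, 106]
245 [52, 58, 66, 76, 61, 38, 23, 18, 18, 15, 17, 17, 16, 18, 20, 28, 51, 86, 105, 106, 106, 105]
28.5 [248.63 239.08]
40 [248.55 235.32]
50 [248.49 232.01]
60 [248.42 228.66]
70 [248.36 225.27]
```

{"fn": "step_arm", "kwargs": {"steps": [{"xyz": [-0.0026, -0.0005, 0], "yaw": 0}, {"xyz": [0, 0, 0.004], "yaw": 0}, {"xyz": [0, 0, 0.004], "yaw": 0}, {"xyz": [0, 0, 0], "yaw": 0}]}}

```text
t: 7.4
tcp_pos: [464.2, -54.9, 117.9]
eef_rot: [-2.154, -2.287, 0.001]
contact_force: [-0.6, -0.1, -1.7]
finger_gap: 0.305
gripper_force: 88.6
```

Run:
```python
from h import *
rep([464,-54.4,111])
a=snap('scene','s4');im=a['image'].astype(int)
for v in range(230,240): print(v,(im[v,242:256,0]-im[v,242:256,2]).tolist(),im[v,242:256,1].tolist())
```

```text
t 7.4 p [464.2 -54.9 117.9] phi 0.06 tilt [-0.0006 -0.0001] q7 0.3 F [-0.6 -0.1 -1.7] M [-0.012 -0.015  0.021] gap 25.9 gf 88.6
tool delta mm [ 0.5 -0.2  6.9]
230 [61, 56, 51, 52, 52, 22, 12, 11, 24, 51, 58, 57, 54, 52] [57, 56, 54, 51, 55, 75, 90, 90, 76, 60, 57, 55, 58, 64]
231 [58, 54, 54, 56, 44, 19, 10, 9, 22, 48, 56, 56, 56, 51] [52, 58, 55, 56, 58, 73, 90, 91, 81, 58, 51, 55, 57, 55]
232 [52, 52, 49, 51, 43, 19, 11, 10, 20, 49, 53, 57, 55, 51] [55, 54, 53, 54, 59, 74, 90, 93, 75, 56, 53, 52, 53, 56]
233 [51, 52, 56, 53, 42, 20, 11, 12, 25, 48, 57, 51, 52, 46] [56, 51, 51, 51, 58, 77, 89, 93, 75, 57, 53, 54, 54, 58]
234 [52, 55, 48, 48, 38, 19, 8, 11, 21, 41, 51, 54, 51, 57] [56, 53, 56, 55, 57, 75, 90, 93, 79, 58, 53, 51, 52, 54]
235 [53, 51, 49, 54, 42, 21, 11, 10, 20, 39, 51, 52, 55, 63] [56, 50, 49, 48, 53, 74, 92, 97, 85, 63, 56, 54, 54, 64]
236 [53, 58, 54, 49, 44, 22, 10, 12, 21, 35, 50, 57, 76, 90] [55, 48, 56, 54, 56, 75, 88, 97, 85, 63, 53, 58, 76, 90]
237 [54, 57, 57, 51, 47, 20, 13, 12, 24, 40, 50, 76, 93, 101] [51, 50, 52, 57, 54, 86, 102, 104, 84, 61, 56, 73, 94, 101]
238 [50, 54, 51, 47, 42, 20, 9, 13, 21, 42, 49, 78, 100, 103] [56, 53, 53, 58, 64, 95, 115, 107, 84, 65, 69, 92, 106, 107]
239 [52, 48, 39, 25, 18, 12, 13, 10, 13, 19, 30, 51, 82, 97] [55, 55, 66, 75, 85, 109, 124, 109, 87, 90, 118, 126, 116, 110]
```

{"fn": "step_arm", "kwargs": {"steps": [{"xyz": [0, 0, 0.0015], "yaw": 0}, {"xyz": [0, 0, 0.0015], "yaw": 0}, {"xyz": [0, 0, 0], "yaw": 0}]}}

```text
t: 7.75
tcp_pos: [464.7, -55.0, 115.4]
eef_rot: [2.154, 2.287, 0.0]
contact_force: [-0.3, -0.4, 5.3]
finger_gap: 0.301
gripper_force: 89.2
```

{"fn": "step_arm", "kwargs": {"steps": [{"xyz": [0, 0, 0.0015], "yaw": 0}, {"xyz": [0, 0, 0], "yaw": 0}]}}

```text
t: 7.95
tcp_pos: [464.7, -54.8, 113.8]
eef_rot: [2.154, 2.287, 0.0]
contact_force: [1.4, 1.2, -0.6]
finger_gap: 0.304
gripper_force: 88.6
```

{"fn": "step_arm", "kwargs": {"steps": [{"xyz": [0, 0, 0.001], "yaw": 0}, {"xyz": [0, 0, 0], "yaw": 0}]}}

```text
t: 8.15
tcp_pos: [464.7, -54.8, 112.8]
eef_rot: [2.154, 2.287, 0.0]
contact_force: [1.9, 1.4, 1.5]
finger_gap: 0.301
gripper_force: 88.5
```

{"fn": "step_arm", "kwargs": {"steps": [{"xyz": [0, 0, 0.001], "yaw": 0}, {"xyz": [0, 0, 0.0005], "yaw": 0}, {"xyz": [0, 0, 0], "yaw": 0}]}}

```text
t: 8.45
tcp_pos: [464.9, -54.8, 111.6]
eef_rot: [2.154, 2.287, 0.001]
contact_force: [-0.3, 0.6, 7.9]
finger_gap: 0.305
gripper_force: 88.8
```

{"fn": "step_arm", "kwargs": {"steps": [{"xyz": [0, 0, 0.0007], "yaw": 0}, {"xyz": [0, 0, 0], "yaw": 0}]}}

```text
t: 8.65
tcp_pos: [465.0, -54.9, 111.1]
eef_rot: [2.154, 2.287, 0.001]
contact_force: [-1.1, 2.1, 12.8]
finger_gap: 0.301
gripper_force: 89.3
```

```bash
python3 -c "
from h import *
rep()"
```

```text
t 8.65 p [465.  -54.9 111.1] phi 0.06 tilt [0.0009 0.0004] q7 0.31 F [-1.1  2.1 12.8] M [ 0.745  0.413 -0.127] gap 25.6 gf 89.3
```

{"fn": "step_arm", "kwargs": {"steps": [{"xyz": [0, 0, -0.0008], "yaw": 0}, {"xyz": [0, 0, 0], "yaw": 0}]}}

```text
t: 8.85
tcp_pos: [464.6, -54.9, 111.4]
eef_rot: [2.154, 2.287, 0.0]
contact_force: [2.6, 1.2, -1.3]
finger_gap: 0.302
gripper_force: 89.2
```

```bash
python3 -c "
from h import *
rep()"
```

```text
t 8.85 p [464.6 -54.9 111.4] phi 0.06 tilt [ 0.0003 -0.0001] q7 0.31 F [ 2.6  1.2 -1.3] M [ 0.462 -0.662 -0.136] gap 25.7 gf 89.2
```

{"fn": "step_arm", "kwargs": {"steps": [{"xyz": [0, -0.00013, 0], "yaw": 0.05}, {"xyz": [0, -0.00013, 0], "yaw": 0.05}, {"xyz": [0, -0.00013, 0], "yaw": 0.05}, {"xyz": [0, -0.00013, 0], "yaw": 0.05}, {"xyz": [0, 0, 0], "yaw": 0}]}}

```text
t: 9.35
tcp_pos: [463.8, -54.9, 111.3]
eef_rot: [-2.372, -2.06, 0.001]
contact_force: [0.3, 1.9, -0.3]
finger_gap: 0.302
gripper_force: 90.6
```

```bash
python3 -c "
from h import *
rep()"
```

```text
t 9.35 p [463.8 -54.9 111.3] phi -0.141 tilt [-0.0004 -0.0002] q7 0.13 F [ 0.3  1.9 -0.3] M [ 0.471 -0.133 -0.005] gap 25.7 gf 90.6
```

{"fn": "step_arm", "kwargs": {"steps": [{"xyz": [0, -0.00013, 0], "yaw": 0.05}, {"xyz": [0, -0.00013, 0], "yaw": 0.05}, {"xyz": [0, -0.00013, 0], "yaw": 0.05}, {"xyz": [0, 0, 0], "yaw": 0}]}}

```text
t: 9.75
tcp_pos: [463.4, -54.6, 111.3]
eef_rot: [-2.518, -1.878, 0.001]
contact_force: [-0.4, 2.6, 0.2]
finger_gap: 0.298
gripper_force: 91.4
```

```bash
python3 -c "
from h import *
rep()"
```

```text
t 9.75 p [463.4 -54.6 111.3] phi -0.289 tilt [-0.0006 -0.    ] q7 0.01 F [-0.4  2.6  0.2] M [0.815 0.011 0.139] gap 25.4 gf 91.4
```

{"fn": "step_arm", "kwargs": {"steps": [{"xyz": [0, -0.00013, 0], "yaw": 0.05}, {"xyz": [0, -0.00013, 0], "yaw": 0.05}, {"xyz": [0, 0, 0], "yaw": 0}]}}

```text
t: 10.05
tcp_pos: [463.1, -54.6, 111.3]
eef_rot: [-2.608, -1.751, 0.001]
contact_force: [-0.4, 3.8, -0.4]
finger_gap: 0.305
gripper_force: 91.4
```

```bash
python3 -c "
from h import *
rep()"
```

```text
t 10.05 p [463.1 -54.6 111.3] phi -0.388 tilt [-0.0006  0.0001] q7 -0.08 F [-0.4  3.8 -0.4] M [0.972 0.173 0.112] gap 25.9 gf 91.4
```

{"fn": "step_arm", "kwargs": {"steps": [{"xyz": [0.0002, -0.00013, 0], "yaw": 0.05}, {"xyz": [0.0002, -0.00013, 0], "yaw": 0.05}, {"xyz": [0, 0, 0], "yaw": 0}]}}

```text
t: 10.35
tcp_pos: [463.0, -54.2, 111.3]
eef_rot: [-2.692, -1.619, 0.001]
contact_force: [-1.4, 3.4, -0.0]
finger_gap: 0.306
gripper_force: 91.5
```

```bash
python3 -c "
from h import *
rep()"
```

```text
t 10.35 p [463.  -54.2 111.3] phi -0.488 tilt [-0.0007 -0.    ] q7 -0.16 F [-1.4  3.4 -0. ] M [0.863 0.357 0.121] gap 26.0 gf 91.5
```

{"fn": "step_arm", "kwargs": {"steps": [{"xyz": [0, -0.00013, 0], "yaw": 0.05}, {"xyz": [0, -0.00013, 0], "yaw": 0.05}, {"xyz": [0, 0, 0], "yaw": 0}]}}

```text
t: 10.65
tcp_pos: [462.8, -54.0, 111.3]
eef_rot: [-2.769, -1.483, 0.001]
contact_force: [-1.3, 3.5, -0.3]
finger_gap: 0.302
gripper_force: 91.4
```

```bash
python3 -c "
from h import *
rep()"
```

```text
t 10.65 p [462.8 -54.  111.3] phi -0.588 tilt [-0.0007 -0.    ] q7 -0.25 F [-1.3  3.5 -0.3] M [0.989 0.475 0.144] gap 25.7 gf 91.4
```

{"fn": "step_arm", "kwargs": {"steps": [{"xyz": [0, -0.00013, 0], "yaw": 0.05}, {"xyz": [0, 0, 0], "yaw": 0}]}}

```text
t: 10.85
tcp_pos: [462.7, -54.0, 111.3]
eef_rot: [-2.805, -1.413, 0.001]
contact_force: [-1.4, 3.3, -0.9]
finger_gap: 0.304
gripper_force: 91.4
```

```bash
python3 -c "
from h import *
rep()"
```

```text
t 10.85 p [462.7 -54.  111.3] phi -0.638 tilt [-0.0006  0.    ] q7 -0.29 F [-1.4  3.3 -0.9] M [1.155 0.584 0.104] gap 25.8 gf 91.4
```

{"fn": "step_arm", "kwargs": {"steps": [{"xyz": [0.0001, -0.00013, 0.0001], "yaw": 0.05}, {"xyz": [0.0001, -0.00013, 0], "yaw": 0.05}, {"xyz": [0, 0, 0], "yaw": 0}]}}

```text
t: 11.15
tcp_pos: [462.7, -53.7, 111.3]
eef_rot: [-2.873, -1.271, 0.001]
contact_force: [-1.7, 4.4, 1.3]
finger_gap: 0.303
gripper_force: 91.6
```

```bash
python3 -c "
from h import *
rep()"
```

```text
t 11.15 p [462.7 -53.7 111.3] phi -0.738 tilt [-0.0005  0.    ] q7 -0.37 F [-1.7  4.4  1.3] M [1.189 0.798 0.141] gap 25.8 gf 91.6
```

{"fn": "step_arm", "kwargs": {"steps": [{"xyz": [0.0001, -0.00013, 0.0001], "yaw": 0.05}, {"xyz": [0, 0, 0], "yaw": 0}]}}

```text
t: 11.35
tcp_pos: [462.7, -53.5, 111.2]
eef_rot: [-2.904, -1.199, 0.001]
contact_force: [-3.2, 3.3, 2.5]
finger_gap: 0.302
gripper_force: 91.8
```

```bash
python3 -c "
from h import *
rep();snap('scene','s5')"
```

```text
t 11.35 p [462.7 -53.5 111.2] phi -0.788 tilt [-0.0004  0.0001] q7 -0.41 F [-3.2  3.3  2.5] M [1.33  0.977 0.08 ] gap 25.7 gf 91.8
```

Run:
```python
from h import *
s=[np.load(f'pics/{n}.npz')['image'] for n in('s0','s4','s5')]
g=[cv2.cvtColor(i,cv2.COLOR_RGB2GRAY).astype(np.float32) for i in s]
for n,(y,x,h,w) in dict(dot=(215,218,14,14),legfoot=(222,216,34,14),ref=(262,300,20,30)).items():
    T=g[0][y:y+h,x:x+w]
    for k in(1,2):
        S=g[k][y-4:y+h+4,x-4:x+w+4]; r=cv2.matchTemplate(S,T,cv2.TM_CCOEFF_NORMED); _,m,_,l=cv2.minMaxLoc(r)
        def sub(a,b,c): return .5*(a-c)/(a-2*b+c)
        i,j=l; dx=i-4+(sub(r[j,i-1],r[j,i],r[j,i+1]) if 0<i<8 else 0); dy=j-4+(sub(r[j-1,i],r[j,i],r[j+1,i]) if 0<j<8 else 0)
        print(n,('s4','s5')[k-1],round(float(dx),2),round(float(dy),2),round(m,3))
p0=w2px(np.load('pics/s0.npz'),[422,-9,92]);p1=w2px(np.load('pics/s0.npz'),[422.07,-10,92]);print('px per mm leg',p1-p0)
z=np.hstack([cv2.resize(i[200:265,212:275,::-1],None,fx=6,fy=6,interpolation=cv2.INTER_CUBIC) for i in s[1:]]);cv2.imwrite('pics/c6.png',z);print(z.shape)
```

```text
dot s4 -4.0 -3.06 0.73
dot s5 3.34 -4.0 0.761
legfoot s4 0.03 0.87 0.726
legfoot s5 0.08 0.9 0.754
ref s4 0.01 -0.01 0.998
ref s5 0.01 -0.02 0.998
px per mm leg [0.37858052 0.09086325]
(390, 756, 3)
```

View pics/c6.png

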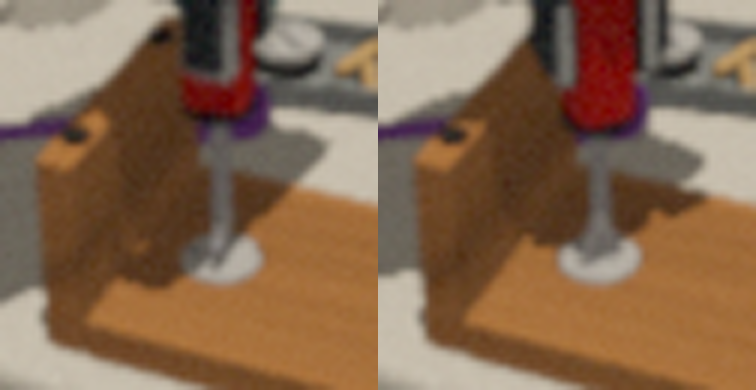

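{"fn": "step_arm", "kwargs": {"steps": [{"xyz": [0, -0.0007, 0], "yaw": 0.03}, {"xyz": [0, -0.0002, 0], "yaw": 0.05}, {"xyz": [0, 0, 0], "yaw": 0}]}}

```text
t: 11.7
tcp_pos: [462.3, -53.1, 111.2]
eef_rot: [2.95, 1.078, 0.0]
contact_force: [-2.6, 2.3, 3.1]
finger_gap: 0.304
gripper_force: 91.6
```

```bash
python3 -c "
from h import *
rep();
s=[np.load(f'pics/{n}.npz')['image'] for n in('s0','s4','s5')]
for i in s: print(i[240:250,214:224,2].astype(int).mean(0).round(0).tolist())
"
```

```text
t 11.7 p [462.3 -53.1 111.2] phi -0.87 tilt [ 0.0001 -0.0003] q7 -0.48 F [-2.6  2.3  3.1] M [0.772 0.546 0.115] gap 25.8 gf 91.6
[165.0, 164.0, 166.0, 164.0, 144.0, 95.0, 44.0, 32.0, 32.0, 33.0]
[95.0, 98.0, 102.0, 104.0, 93.0, 66.0, 40.0, 36.0, 35.0, 34.0]
[123.0, 126.0, 129.0, 128.0, 116.0, 81.0, 44.0, 33.0, 32.0, 34.0]
```

{"fn": "step_arm", "kwargs": {"steps": [{"xyz": [0, -0.00015, 0], "yaw": 0.05}, {"xyz": [0, 0, 0], "yaw": 0}]}}

```text
t: 11.9
tcp_pos: [462.2, -52.9, 111.3]
eef_rot: [2.976, 1.006, -0.0]
contact_force: [-2.7, 2.3, 2.7]
finger_gap: 0.301
gripper_force: 91.8
```

```bash
python3 -c "
from h import *
rep();i=snap('scene','s6')['image']
print(i[240:250,214:224,2].astype(int).mean(0).round(0).tolist())
"
```

```text
t 11.9 p [462.2 -52.9 111.3] phi -0.919 tilt [ 0.0001 -0.0003] q7 -0.52 F [-2.7  2.3  2.7] M [0.852 0.569 0.099] gap 25.6 gf 91.8
[130.0, 130.0, 130.0, 132.0, 121.0, 84.0, 44.0, 34.0, 36.0, 34.0]
```

{"fn": "step_arm", "kwargs": {"steps": [{"xyz": [0, -0.0004, 0], "yaw": 0.05}, {"xyz": [0, 0, 0], "yaw": 0}]}}

```text
t: 12.15
tcp_pos: [462.0, -52.7, 111.3]
eef_rot: [3.0, 0.931, 0.0]
contact_force: [-2.2, 1.4, 2.4]
finger_gap: 0.303
gripper_force: 92.2
```

```bash
cat >> h.py <<'E'
def edge():
    i=capture('scene')['image'][238:250,214:224,2].astype(float).mean(0)
    h=(i[:4].mean()+i[7:].mean())/2; k=[j for j in range(9) if i[j]>=h>i[j+1]][0]
    print('edge',round(214+k+(i[k]-h)/(i[k]-i[k+1]),3))
def mz(n=4):
    rep(); edge()
E
python3 -c "
from h import *
mz()"
```

```text
t 12.15 p [462.  -52.7 111.3] phi -0.969 tilt [ 0.0002 -0.0003] q7 -0.56 F [-2.2  1.4  2.4] M [0.551 0.434 0.192] gap 25.8 gf 92.2
edge 218.938
```

{"fn": "step_arm", "kwargs": {"steps": [{"xyz": [0, -0.00015, 0], "yaw": 0.05}, {"xyz": [0, 0, 0], "yaw": 0}]}}

```text
t: 12.4
tcp_pos: [461.9, -52.5, 111.2]
eef_rot: [3.022, 0.856, 0.0]
contact_force: [-0.8, 1.5, 2.6]
finger_gap: 0.305
gripper_force: 92.6
```

```bash
python3 -c "
from h import *
mz()"
```

```text
t 12.4 p [461.9 -52.5 111.2] phi -1.019 tilt [ 0.0001 -0.0003] q7 -0.6 F [-0.8  1.5  2.6] M [0.508 0.418 0.262] gap 25.9 gf 92.6
edge 218.948
```

{"fn": "step_arm", "kwargs": {"steps": [{"xyz": [0, -0.00015, 0], "yaw": 0.05}, {"xyz": [0, 0, 0], "yaw": 0}]}}

```text
t: 12.65
tcp_pos: [461.8, -52.4, 111.2]
eef_rot: [3.043, 0.78, 0.0]
contact_force: [-0.8, 1.0, 3.7]
finger_gap: 0.303
gripper_force: 92.9
```

```bash
python3 -c "
from h import *
mz()"
```

```text
t 12.65 p [461.8 -52.4 111.2] phi -1.069 tilt [ 0.0001 -0.0003] q7 -0.64 F [-0.8  1.   3.7] M [0.494 0.415 0.225] gap 25.8 gf 92.9
edge 219.13
```

{"fn": "step_arm", "kwargs": {"steps": [{"xyz": [0, -0.00015, 0], "yaw": 0.05}, {"xyz": [0, 0, 0], "yaw": 0}]}}

```text
t: 12.9
tcp_pos: [461.7, -52.2, 111.2]
eef_rot: [3.061, 0.704, -0.0]
contact_force: [-1.0, 2.0, 3.3]
finger_gap: 0.3
gripper_force: 92.9
```

```bash
python3 -c "
from h import *
mz()"
```

```text
t 12.9 p [461.7 -52.2 111.2] phi -1.119 tilt [ 0.     -0.0002] q7 -0.68 F [-1.   2.   3.3] M [0.502 0.344 0.317] gap 25.5 gf 92.9
edge 219.244
```

{"fn": "step_arm", "kwargs": {"steps": [{"xyz": [0, -0.00015, 0], "yaw": 0.05}, {"xyz": [0, 0, 0], "yaw": 0}]}}

```text
t: 13.15
tcp_pos: [461.6, -52.1, 111.2]
eef_rot: [3.078, 0.627, -0.0]
contact_force: [-1.7, 1.7, 3.6]
finger_gap: 0.305
gripper_force: 93.0
```

```bash
python3 -c "
from h import *
mz()"
```

```text
t 13.15 p [461.6 -52.1 111.2] phi -1.169 tilt [ 0.     -0.0002] q7 -0.72 F [-1.7  1.7  3.6] M [0.464 0.382 0.288] gap 25.9 gf 93.0
edge 219.347
```

{"fn": "step_arm", "kwargs": {"steps": [{"xyz": [0, -0.00012, 0], "yaw": 0.04}, {"xyz": [0, 0, 0], "yaw": 0}]}}

```text
t: 13.4
tcp_pos: [461.6, -51.9, 111.2]
eef_rot: [3.09, 0.566, -0.0]
contact_force: [-1.1, 0.8, 3.4]
finger_gap: 0.306
gripper_force: 93.1
```

```bash
python3 -c "
from h import *
mz()"
```

```text
t 13.4 p [461.6 -51.9 111.2] phi -1.208 tilt [ 0.     -0.0002] q7 -0.75 F [-1.1  0.8  3.4] M [0.484 0.353 0.25 ] gap 26.0 gf 93.1
edge 219.403
```

{"fn": "step_arm", "kwargs": {"steps": [{"xyz": [0, -0.00012, 0], "yaw": 0.03}, {"xyz": [0, 0, 0], "yaw": 0}]}}

```text
t: 13.65
tcp_pos: [461.5, -51.8, 111.2]
eef_rot: [3.099, 0.516, 0.0]
contact_force: [-1.1, 1.0, 4.0]
finger_gap: 0.3
gripper_force: 93.2
```

```bash
python3 -c "
from h import *
mz()"
```

```text
t 13.65 p [461.5 -51.8 111.2] phi -1.241 tilt [ 0.     -0.0001] q7 -0.78 F [-1.1  1.   4. ] M [0.41  0.302 0.272] gap 25.5 gf 93.2
edge 219.427
```

{"fn": "step_arm", "kwargs": {"steps": [{"xyz": [0, -0.0001, 0], "yaw": 0.03}, {"xyz": [0, 0, 0], "yaw": 0}]}}

```text
t: 13.9
tcp_pos: [461.5, -51.7, 111.2]
eef_rot: [3.106, 0.468, -0.0]
contact_force: [-0.9, 2.0, 4.2]
finger_gap: 0.301
gripper_force: 93.2
```

```bash
python3 -c "
from h import *
mz()"
```

```text
t 13.9 p [461.5 -51.7 111.2] phi -1.271 tilt [-0.     -0.0001] q7 -0.8 F [-0.9  2.   4.2] M [0.428 0.439 0.276] gap 25.6 gf 93.2
edge 219.385
```

{"fn": "step_arm", "kwargs": {"steps": [{"xyz": [0, -0.0001, 0], "yaw": 0.03}, {"xyz": [0, 0, 0], "yaw": 0}]}}

```text
t: 14.15
tcp_pos: [461.4, -51.6, 111.2]
eef_rot: [3.113, 0.421, -0.0]
contact_force: [-0.9, 0.9, 5.2]
finger_gap: 0.302
gripper_force: 93.3
```

```bash
python3 -c "
from h import *
mz()"
```

```text
t 14.15 p [461.4 -51.6 111.2] phi -1.302 tilt [-0.     -0.0001] q7 -0.82 F [-0.9  0.9  5.2] M [0.374 0.386 0.299] gap 25.7 gf 93.3
edge 219.412
```

{"fn": "step_arm", "kwargs": {"steps": [{"xyz": [0, -0.0001, -0.0002], "yaw": 0.03}, {"xyz": [0, 0, 0], "yaw": 0}]}}

```text
t: 14.4
tcp_pos: [461.3, -51.5, 111.3]
eef_rot: [3.119, 0.375, -0.0]
contact_force: [-1.0, 0.9, 0.3]
finger_gap: 0.303
gripper_force: 92.9
```

```bash
python3 -c "
from h import *
mz()"
```

```text
t 14.4 p [461.3 -51.5 111.3] phi -1.332 tilt [-0.0003 -0.0002] q7 -0.85 F [-1.   0.9  0.3] M [0.325 0.28  0.245] gap 25.7 gf 92.9
edge 219.417
```

{"fn": "step_arm", "kwargs": {"steps": [{"xyz": [0, -0.0001, 0], "yaw": 0.02}, {"xyz": [0, 0, 0], "yaw": 0}]}}

```text
t: 14.65
tcp_pos: [461.2, -51.4, 111.3]
eef_rot: [3.123, 0.344, -0.0]
contact_force: [0.2, 1.4, -2.1]
finger_gap: 0.301
gripper_force: 92.9
```

```bash
python3 -c "
from h import *
mz()"
```

```text
t 14.65 p [461.2 -51.4 111.3] phi -1.351 tilt [-0.0003 -0.0002] q7 -0.86 F [ 0.2  1.4 -2.1] M [0.203 0.218 0.299] gap 25.6 gf 92.9
edge 219.443
```

```bash
cat >> h.py <<'E'
def mz(n=5):
    rep(); e=[];m=[]
    for _ in range(n):
        c=capture('scene')['image'].astype(float); i=c[236:250,214:224,2].mean(0)
        h=(i[:4].mean()+i[7:].mean())/2; k=[j for j in range(9) if i[j]>=h>i[j+1]][0]
        e.append(214+k+(i[k]-h)/(i[k]-i[k+1])); m.append(state()['moment'][2])
    print('edge',round(np.mean(e),3),'Mz',round(np.mean(m),3),np.round(m,3))
E
python3 -c "
from h import *
mz()"
```

```text
t 14.7 p [461.2 -51.4 111.3] phi -1.35 tilt [-0.0003 -0.0001] q7 -0.86 F [-0.9  0.6 -2.4] M [0.225 0.223 0.249] gap 25.8 gf 92.9
edge 219.409 Mz 0.277 [0.304 0.275 0.262 0.252 0.289]
```

{"fn": "step_arm", "kwargs": {"steps": [{"xyz": [0, -0.0001, 0.0001], "yaw": 0.03}, {"xyz": [0, 0, 0], "yaw": 0}]}}

```text
t: 15.15
tcp_pos: [461.4, -51.3, 111.3]
eef_rot: [3.128, 0.296, -0.0]
contact_force: [-0.4, 0.7, -1.9]
finger_gap: 0.303
gripper_force: 93.0
```

```bash
python3 -c "
from h import *
mz()"
```

```text
t 15.15 p [461.4 -51.3 111.3] phi -1.382 tilt [-0.0001 -0.0001] q7 -0.89 F [-0.4  0.7 -1.9] M [0.233 0.397 0.262] gap 25.7 gf 93.0
edge 219.457 Mz 0.3 [0.284 0.313 0.298 0.315 0.291]
```

{"fn": "step_arm", "kwargs": {"steps": [{"xyz": [0, -0.0001, 0.0001], "yaw": 0.04}, {"xyz": [0, 0, 0], "yaw": 0}]}}

```text
t: 15.6
tcp_pos: [461.4, -51.2, 111.3]
eef_rot: [3.133, 0.235, 0.0]
contact_force: [-1.8, 0.9, 1.4]
finger_gap: 0.304
gripper_force: 93.3
```

```bash
python3 -c "
from h import *
mz()"
```

```text
t 15.6 p [461.4 -51.2 111.3] phi -1.421 tilt [ 0.0001 -0.0001] q7 -0.92 F [-1.8  0.9  1.4] M [0.343 0.413 0.317] gap 25.8 gf 93.3
edge 219.448 Mz 0.301 [0.322 0.31  0.285 0.284 0.301]
```

{"fn": "step_arm", "kwargs": {"steps": [{"xyz": [0, -0.0001, 0.0001], "yaw": 0.03}, {"xyz": [0, 0, 0], "yaw": 0}]}}

```text
t: 16.05
tcp_pos: [461.4, -51.2, 111.2]
eef_rot: [3.136, 0.187, 0.0]
contact_force: [-1.5, 1.3, 4.5]
finger_gap: 0.306
gripper_force: 93.9
```

```bash
python3 -c "
from h import *
mz()"
```

```text
t 16.05 p [461.4 -51.2 111.2] phi -1.452 tilt [ 0.0002 -0.    ] q7 -0.94 F [-1.5  1.3  4.5] M [0.389 0.522 0.357] gap 26.0 gf 93.9
edge 219.405 Mz 0.32 [0.347 0.299 0.304 0.357 0.292]
```

{"fn": "step_arm", "kwargs": {"steps": [{"xyz": [0, -0.0001, -0.0001], "yaw": 0.03}, {"xyz": [0, 0, 0], "yaw": 0}]}}

```text
t: 16.5
tcp_pos: [461.4, -51.0, 111.2]
eef_rot: [3.138, 0.14, 0.0]
contact_force: [-0.5, 0.0, 4.2]
finger_gap: 0.303
gripper_force: 93.9
```

```bash
python3 -c "
from h import *
mz()"
```

```text
t 16.5 p [461.4 -51.  111.2] phi -1.482 tilt [ 0.0001 -0.0001] q7 -0.96 F [-0.5  0.   4.2] M [0.347 0.436 0.371] gap 25.7 gf 93.9
edge 219.399 Mz 0.359 [0.382 0.358 0.368 0.373 0.317]
```

{"fn": "step_arm", "kwargs": {"steps": [{"xyz": [0, -0.0001, 0], "yaw": 0.02}, {"xyz": [0, 0, 0], "yaw": 0}]}}

```text
t: 16.95
tcp_pos: [461.3, -50.9, 111.2]
eef_rot: [3.14, 0.109, -0.0]
contact_force: [-1.0, 1.6, 4.4]
finger_gap: 0.306
gripper_force: 94.2
```

```bash
python3 -c "
from h import *
mz()"
```

```text
t 16.95 p [461.3 -50.9 111.2] phi -1.501 tilt [-0.     -0.0001] q7 -0.98 F [-1.   1.6  4.4] M [0.33  0.378 0.351] gap 26.0 gf 94.2
edge 219.405 Mz 0.366 [0.35  0.376 0.393 0.335 0.374]
```

{"fn": "step_arm", "kwargs": {"steps": [{"xyz": [0, -0.0001, 0], "yaw": 0.025}, {"xyz": [0, 0, 0], "yaw": 0}]}}

```text
t: 17.4
tcp_pos: [461.3, -50.8, 111.2]
eef_rot: [3.141, 0.069, -0.0]
contact_force: [-1.3, 1.1, 4.9]
finger_gap: 0.307
gripper_force: 94.4
```

```bash
python3 -c "
from h import *
mz(7)"
```

```text
t 17.4 p [461.3 -50.8 111.2] phi -1.527 tilt [-0.     -0.0001] q7 -1.0 F [-1.3  1.1  4.9] M [0.258 0.463 0.375] gap 26.1 gf 94.4
edge 219.399 Mz 0.393 [0.397 0.356 0.386 0.399 0.385 0.411 0.416]
```

{"fn": "step_arm", "kwargs": {"steps": [{"xyz": [0, 0.0001, -0.0003], "yaw": -0.04}, {"xyz": [0, 0.0001, 0], "yaw": -0.04}, {"xyz": [0, 0.0001, 0], "yaw": -0.04}, {"xyz": [0, 0, 0], "yaw": 0}]}}

```text
t: 18.15
tcp_pos: [461.0, -51.1, 111.4]
eef_rot: [-3.13, -0.263, 0.0]
contact_force: [-0.9, 0.1, -3.0]
finger_gap: 0.302
gripper_force: 91.4
```

```bash
python3 -c "
from h import *
mz(3)"
```

```text
t 18.15 p [461.  -51.1 111.4] phi -1.403 tilt [-0.0003  0.0001] q7 -0.9 F [-0.9  0.1 -3. ] M [0.017 0.179 0.17 ] gap 25.6 gf 91.4
edge 219.475 Mz 0.144 [0.13  0.155 0.147]
```

{"fn": "step_arm", "kwargs": {"steps": [{"xyz": [0, 0.0001, 0], "yaw": -0.03}, {"xyz": [0, 0.0001, 0], "yaw": -0.03}, {"xyz": [0, 0, 0], "yaw": 0}]}}

```text
t: 18.6
tcp_pos: [461.2, -51.3, 111.5]
eef_rot: [-3.121, -0.357, 0.0]
contact_force: [-1.9, -0.3, -4.1]
finger_gap: 0.305
gripper_force: 90.7
```

```bash
python3 -c "
from h import *
mz(3)"
```

```text
t 18.6 p [461.2 -51.3 111.5] phi -1.343 tilt [-0.0001  0.0001] q7 -0.86 F [-1.9 -0.3 -4.1] M [-0.06   0.345  0.089] gap 25.9 gf 90.7
edge 219.469 Mz 0.033 [0.015 0.062 0.021]
```

{"fn": "step_arm", "kwargs": {"steps": [{"xyz": [0, 0, 0], "yaw": -0.03}, {"xyz": [0, 0, -0.002], "yaw": 0}, {"xyz": [0, 0, -0.003], "yaw": 0}, {"xyz": [0, 0, -0.004], "yaw": 0}, {"xyz": [0, 0, -0.03], "yaw": 0}, {"xyz": [0, 0, -0.04], "yaw": 0}, {"xyz": [0, 0, -0.04], "yaw": 0}, {"xyz": [0, 0, 0], "yaw": 0}]}}

```text
t: 19.55
tcp_pos: [463.8, -50.4, 234.1]
eef_rot: [-3.113, -0.403, -0.009]
contact_force: [-0.0, 0.6, -1.7]
finger_gap: 0.306
gripper_force: 90.5
```

Run:
```python
from h import *
s=state();R=Ro.from_rotvec(s['eef_rot']).as_matrix()
print(R.round(3).tolist())
rep([425.6,221.6,234]);mz(3)
# check cam slot orientation & leg from image
a=snap('scene','s7')
i=a['image'].astype(int)
for v in range(236,249): print(v,i[v,240:258,1].tolist())
for d in range(0,3):
    pass
```

```text
[[0.967, 0.255, 0.005], [0.255, -0.967, 0.003], [0.006, -0.002, -1.0]]
t 19.55 p [463.8 -50.4 234.1] phi -1.313 tilt [0.0055 0.0032] q7 -1.11 F [-0.   0.6 -1.7] M [-0.003  0.049  0.047] gap 26.0 gf 90.5
tool delta mm [  32.4 -272.8    0.7]
t 19.55 p [463.8 -50.4 234.1] phi -1.313 tilt [0.0055 0.0032] q7 -1.11 F [-0.   0.6 -1.7] M [-0.003  0.049  0.047] gap 26.0 gf 90.5
edge 219.685 Mz 0.01 [ 0.002 -0.009  0.037]
236 [98, 97, 89, 93, 91, 86, 86, 76, 80, 99, 102, 103, 100, 105, 102, 104, 103, 104]
237 [101, 101, 104, 104, 104, 104, 103, 96, 103, 107, 105, 102, 101, 100, 99, 98, 100, 99]
238 [104, 105, 102, 104, 103, 108, 113, 122, 126, 127, 122, 114, 109, 103, 103, 99, 101, 100]
239 [103, 102, 103, 106, 117, 141, 151, 145, 136, 143, 155, 149, 143, 133, 112, 102, 104, 104]
240 [109, 108, 110, 136, 152, 164, 168, 164, 158, 162, 169, 168, 164, 155, 135, 109, 100, 102]
241 [108, 104, 124, 155, 168, 167, 167, 166, 166, 169, 168, 167, 166, 163, 153, 123, 100, 103]
242 [109, 111, 139, 165, 163, 155, 146, 143, 146, 141, 144, 148, 153, 162, 164, 134, 101, 104]
243 [105, 107, 142, 166, 168, 158, 155, 155, 153, 154, 154, 155, 158, 167, 163, 136, 102, 104]
244 [101, 105, 128, 157, 169, 168, 169, 169, 169, 168, 168, 169, 168, 166, 153, 125, 109, 103]
245 [106, 108, 113, 134, 152, 164, 169, 167, 170, 168, 168, 167, 162, 146, 127, 106, 108, 106]
246 [107, 108, 107, 113, 122, 135, 145, 152, 153, 155, 155, 148, 132, 117, 113, 108, 109, 109]
247 [107, 105, 107, 109, 108, 114, 118, 122, 125, 126, 125, 119, 106, 104, 104, 106, 105, 108]
248 [109, 107, 107, 107, 108, 107, 110, 109, 107, 109, 111, 106, 107, 102, 105, 105, 104, 106]
```

{"fn": "step_arm", "kwargs": {"steps": [{"xyz": [0.002, -0.018, 0], "yaw": 0}, {"xyz": [0.004, -0.036, 0], "yaw": 0}, {"xyz": [0.004, -0.036, 0], "yaw": 0}, {"xyz": [0.004, -0.036, 0], "yaw": 0}, {"xyz": [0.004, -0.036, 0], "yaw": 0}, {"xyz": [0.004, -0.036, 0], "yaw": 0}, {"xyz": [0.004, -0.036, 0], "yaw": 0}, {"xyz": [0.004, -0.028, 0], "yaw": 0}, {"xyz": [0.002, -0.011, 0], "yaw": 0}, {"xyz": [0, 0, 0], "yaw": 0}]}}

```text
t: 20.75
tcp_pos: [423.1, 221.1, 229.4]
eef_rot: [3.113, 0.401, -0.001]
contact_force: [0.1, -0.4, -0.6]
finger_gap: 0.305
gripper_force: 90.5
```

{"fn": "step_arm", "kwargs": {"steps": [{"xyz": [0, 0, 0], "yaw": -0.13}, {"xyz": [0, 0, 0], "yaw": -0.13}, {"xyz": [0, 0, 0], "yaw": -0.13}, {"xyz": [0, 0, 0], "yaw": -0.13}, {"xyz": [0, 0, 0], "yaw": -0.13}, {"xyz": [0, 0, 0], "yaw": -0.13}, {"xyz": [0, 0, 0], "yaw": -0.13}, {"xyz": [0, 0, 0], "yaw": -0.13}, {"xyz": [0, 0, 0], "yaw": 0}, {"xyz": [0, 0, 0], "yaw": 0}]}}

```text
t: 21.75
tcp_pos: [423.5, 219.6, 230.1]
eef_rot: [2.511, 1.888, -0.001]
contact_force: [-0.1, -0.2, -0.8]
finger_gap: 0.302
gripper_force: 90.5
```

```bash
python3 -c "
from h import *
rep([425.2,221.4,200])"
```

```text
t 21.75 p [423.5 219.6 230.1] phi -0.281 tilt [-0.0004 -0.0004] q7 -0.74 F [-0.1 -0.2 -0.8] M [0.016 0.006 0.029] gap 25.6 gf 90.5
tool delta mm [ 2.2  1.2 30.1]
```

{"fn": "step_arm", "kwargs": {"steps": [{"xyz": [0.0022, 0.0012, 0], "yaw": -0.008}, {"xyz": [0, 0, 0.02], "yaw": 0}, {"xyz": [0, 0, 0.02], "yaw": 0}, {"xyz": [0, 0, 0], "yaw": 0}, {"xyz": [0, 0, 0], "yaw": 0}]}}

```text
t: 22.25
tcp_pos: [425.2, 222.4, 190.6]
eef_rot: [2.498, 1.903, -0.001]
contact_force: [-0.1, -0.3, -0.8]
finger_gap: 0.305
gripper_force: 90.5
```

Run:
```python
from h import *
rep([425.2,221.4,102])
a=snap('scene','s8');i=a['image'].astype(int)
for z in(92,110,130): print(z,w2px(a,[425.7,223.9,z]).round(1),w2px(a,[424.5,221,z]).round(1))
for v in range(180,206,2): print(v,(i[v,138:160,1]).tolist())
```

```text
t 22.25 p [425.2 222.4 190.6] phi -0.269 tilt [-0.0001 -0.0012] q7 -0.64 F [-0.1 -0.3 -0.8] M [ 0.026 -0.06  -0.012] gap 26.0 gf 90.5
tool delta mm [-0.8  0.2 88.6]
92 [148.7 199.4] [149.3 199.8]
110 [147.7 193.4] [148.2 193.9]
130 [146.5 186.7] [147.1 187.1]
180 [127, 127, 124, 126, 126, 117, 102, 89, 84, 102, 122, 126, 126, 126, 123, 124, 126, 123, 127, 125, 123, 125]
182 [125, 128, 126, 126, 127, 126, 109, 93, 92, 106, 125, 128, 125, 124, 124, 125, 125, 125, 126, 125, 124, 125]
184 [124, 125, 122, 125, 126, 125, 104, 89, 88, 90, 112, 126, 122, 125, 127, 127, 127, 128, 127, 125, 123, 124]
186 [121, 121, 122, 117, 118, 121, 109, 98, 89, 87, 106, 121, 126, 124, 125, 124, 124, 125, 125, 122, 124, 123]
188 [125, 124, 125, 120, 122, 122, 118, 106, 88, 88, 104, 118, 122, 124, 123, 123, 125, 125, 122, 126, 126, 123]
190 [123, 125, 125, 124, 124, 125, 121, 101, 81, 87, 90, 109, 122, 124, 122, 122, 125, 124, 128, 124, 123, 126]
192 [124, 125, 123, 122, 121, 124, 122, 110, 96, 90, 89, 90, 108, 121, 125, 124, 124, 122, 125, 127, 126, 124]
194 [121, 117, 123, 122, 122, 119, 120, 100, 80, 84, 86, 83, 88, 110, 124, 125, 126, 126, 124, 126, 128, 133]
196 [120, 116, 100, 77, 76, 85, 87, 85, 91, 86, 87, 85, 84, 94, 110, 121, 123, 124, 131, 137, 139, 152]
198 [96, 81, 72, 43, 45, 46, 64, 77, 88, 86, 86, 85, 84, 83, 82, 84, 89, 104, 118, 115, 104, 97]
200 [87, 80, 68, 59, 63, 75, 78, 87, 84, 84, 87, 88, 87, 88, 85, 87, 83, 89, 97, 118, 139, 122]
202 [90, 89, 91, 85, 88, 86, 85, 88, 88, 90, 89, 88, 90, 93, 93, 119, 142, 156, 164, 163, 162, 162]
204 [92, 91, 92, 90, 90, 87, 89, 85, 87, 88, 89, 91, 89, 95, 102, 131, 156, 166, 156, 148, 154, 164]
```

{"fn": "step_arm", "kwargs": {"steps": [{"xyz": [-0.0007, 0, 0.01], "yaw": 0}, {"xyz": [0, 0, 0.006], "yaw": 0}, {"xyz": [0, 0, 0.004], "yaw": 0}, {"xyz": [0, 0, 0], "yaw": 0}]}}

```text
t: 22.7
tcp_pos: [424.6, 221.8, 169.8]
eef_rot: [2.497, 1.905, -0.001]
contact_force: [-0.2, -0.0, -0.6]
finger_gap: 0.304
gripper_force: 90.5
```

{"fn": "step_arm", "kwargs": {"steps": [{"xyz": [0, 0, 0.004], "yaw": 0}, {"xyz": [0, 0, 0.006], "yaw": 0}, {"xyz": [0, 0, 0], "yaw": 0}]}}

```text
t: 23.0
tcp_pos: [424.5, 221.9, 159.7]
eef_rot: [2.497, 1.906, -0.001]
contact_force: [-0.1, -0.5, -0.3]
finger_gap: 0.306
gripper_force: 90.5
```

```bash
python3 -c "
from h import *
rep([425.2,221.4,102])"
```

```text
t 23.0 p [424.5 221.9 159.7] phi -0.267 tilt [-0.0006 -0.0007] q7 -0.57 F [-0.1 -0.5 -0.3] M [0.028 0.035 0.014] gap 26.0 gf 90.5
tool delta mm [-0.2  0.8 57.7]
```

In the hole without contact. Continue down.

{"fn": "step_arm", "kwargs": {"steps": [{"xyz": [0, 0.0005, 0.012], "yaw": 0}, {"xyz": [0, 0, 0.012], "yaw": 0}, {"xyz": [0, 0, 0.012], "yaw": 0}, {"xyz": [0, 0, 0.01], "yaw": 0}, {"xyz": [0, 0, 0.005], "yaw": 0}, {"xyz": [0, 0, 0], "yaw": 0}]}}

```text
t: 23.6
tcp_pos: [425.1, 221.4, 108.6]
eef_rot: [2.497, 1.905, -0.002]
contact_force: [0.8, 0.9, -1.5]
finger_gap: 0.301
gripper_force: 90.5
```

{"fn": "step_arm", "kwargs": {"steps": [{"xyz": [0, 0, 0.002], "yaw": 0}, {"xyz": [0, 0, 0.002], "yaw": 0}, {"xyz": [0, 0, 0], "yaw": 0}]}}

```text
t: 23.9
tcp_pos: [425.3, 222.0, 105.4]
eef_rot: [-2.497, -1.906, -0.0]
contact_force: [0.7, 0.4, -1.3]
finger_gap: 0.303
gripper_force: 90.5
```

{"fn": "step_arm", "kwargs": {"steps": [{"xyz": [0, 0, 0.001], "yaw": 0}, {"xyz": [0, 0, 0], "yaw": 0}]}}

```text
t: 24.1
tcp_pos: [425.3, 222.0, 104.4]
eef_rot: [-2.497, -1.906, -0.0]
contact_force: [1.7, 0.8, -1.1]
finger_gap: 0.306
gripper_force: 90.5
```

```bash
python3 -c "
from h import *
rep([425.2,221.4,102])"
```

```text
t 24.1 p [425.3 222.  104.4] phi -0.267 tilt [0.0001 0.0002] q7 -0.47 F [ 1.7  0.8 -1.1] M [-0.04  -0.006 -0.003] gap 26.0 gf 90.5
tool delta mm [-0.6  0.1  2.4]
```

{"fn": "step_arm", "kwargs": {"steps": [{"xyz": [0, 0, 0.001], "yaw": 0}, {"xyz": [0, 0, 0.001], "yaw": 0}, {"xyz": [0, 0, 0], "yaw": 0}]}}

```text
t: 24.4
tcp_pos: [425.3, 221.9, 102.4]
eef_rot: [-2.497, -1.906, -0.0]
contact_force: [-0.1, 0.5, 0.4]
finger_gap: 0.3
gripper_force: 90.8
```

{"fn": "step_arm", "kwargs": {"steps": [{"xyz": [0, 0, 0.001], "yaw": 0}, {"xyz": [0, 0, 0], "yaw": 0}]}}

```text
t: 24.6
tcp_pos: [425.5, 222.1, 102.2]
eef_rot: [-2.497, -1.905, -0.001]
contact_force: [-7.8, -2.9, 29.1]
finger_gap: 0.307
gripper_force: 93.5
```

{"fn": "step_arm", "kwargs": {"steps": [{"xyz": [0, 0, -0.0008], "yaw": 0}, {"xyz": [0, 0, 0], "yaw": 0}]}}

```text
t: 24.8
tcp_pos: [425.4, 222.0, 102.3]
eef_rot: [-2.497, -1.906, -0.001]
contact_force: [-1.9, -0.9, 7.8]
finger_gap: 0.309
gripper_force: 91.1
```

{"fn": "step_arm", "kwargs": {"steps": [{"xyz": [0, 0, 0], "yaw": 0}, {"xyz": [0, 0, 0], "yaw": 0}, {"xyz": [0, 0, 0], "yaw": 0}, {"xyz": [0, 0, 0], "yaw": 0}, {"xyz": [0, 0, 0], "yaw": 0}, {"xyz": [0, 0, 0], "yaw": 0}], "fingers": -1, "grip_force": 20}}

```text
t: 25.4
tcp_pos: [425.3, 221.9, 102.1]
eef_rot: [2.497, 1.906, -0.0]
contact_force: [-1.0, 0.5, 0.1]
finger_gap: 1.002
gripper_force: 0.0
```

{"fn": "step_arm", "kwargs": {"steps": [{"xyz": [0, 0, -0.01], "yaw": 0}, {"xyz": [0, 0, -0.02], "yaw": 0}, {"xyz": [0, 0, -0.03], "yaw": 0}, {"xyz": [0, 0, -0.03], "yaw": 0}, {"xyz": [0, 0, -0.03], "yaw": 0}, {"xyz": [0, 0, -0.03], "yaw": 0}, {"xyz": [0, 0, 0], "yaw": 0}, {"xyz": [0, 0, 0], "yaw": 0}]}}

```text
t: 26.2
tcp_pos: [425.3, 222.2, 252.9]
eef_rot: [-2.496, -1.906, -0.002]
contact_force: [-0.9, 0.5, -0.5]
finger_gap: 0.999
gripper_force: 0.0
```

Run:
```python
from h import *
rep()
a=snap('scene','s9');b=np.load('pics/s0.npz')
i=a['image'].astype(int);j=b['image'].astype(int)
for n,q in(('now',i),('s0',j)):
    m=((q[:,:,0]>85)&(q[:,:,1]<45)&(q[:,:,2]<45)); m[:,:130]=0;m[:,165:]=0;m[:150]=0;m[215:]=0
    y,x=np.nonzero(m);print(n,m.sum(),x.min(),x.max(),y.min(),y.max(),x.mean(),y.mean(), [round(float(x[y==r].mean()),1) for r in range(y.min(),y.max()+1,5)])
d=np.abs(i-j).sum(2)>60
print('diff blobs')
n,l,st,ce=cv2.connectedComponentsWithStats(d.astype(np.uint8))
for k in range(1,n):
    if st[k,4]>12: print(st[k].tolist())
```

```text
t 26.2 p [425.3 222.2 252.9] phi -0.267 tilt [0.0003 0.0019] q7 -0.76 F [-0.9  0.5 -0.5] M [-0.003  0.042  0.048] gap 84.9 gf 0.0
now 232 141 154 182 204 147.4698275862069 193.18103448275863 [150.5, 146.0, 147.0, 148.0, 149.0]
s0 241 141 154 180 205 147.48547717842322 192.60995850622407 [150.0, 146.0, 147.0, 148.0, 148.5, 149.0]
diff blobs
[0, 0, 33, 12, 340]
[124, 9, 17, 4, 32]
[0, 12, 43, 58, 550]
[98, 35, 50, 30, 733]
[100, 65, 65, 79, 2482]
[38, 75, 8, 7, 24]
[0, 92, 99, 174, 5879]
[58, 138, 4, 7, 14]
[0, 165, 17, 46, 287]
[131, 164, 54, 51, 691]
[97, 170, 57, 74, 1097]
[188, 179, 36, 52, 590]
[170, 202, 7, 11, 49]
[225, 203, 15, 17, 30]
[244, 205, 14, 23, 163]
[101, 207, 16, 24, 101]
[217, 227, 4, 30, 68]
[117, 238, 11, 30, 116]
[126, 269, 4, 15, 34]
[0, 288, 13, 24, 46]
[129, 288, 4, 16, 30]
[87, 301, 25, 19, 91]
[100, 309, 9, 9, 19]
[129, 308, 4, 8, 21]
[122, 316, 9, 13, 64]
[70, 326, 8, 6, 15]
[132, 330, 22, 20, 89]
[38, 334, 29, 33, 213]
[138, 356, 14, 14, 74]
```

```bash
python3 -c "
from workcell import job_done
print(job_done())"
```

```text
the job is handed in; nothing more can be done
None
```

The job is handed in: I turned the loose leg's cam clockwise until it went firm, at about 0.39 N m, which drew the leg in about 2 mm (my estimate of the gap). The red screwdriver is back upright in its block, and the three free-standing green and purple look-alikes toppled early in the run, seemingly on their own.

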